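Lock the V-block fixture with its quarter-turn stud

TASK

Lock the top plate of the V-block fixture to its base: take the black-winged locking stud out of the aluminium holder and lower its T-head lengthwise into the slot of the brass keeper that lies under the plate's window. The keeper floats along its channel, so feel gently for the slot and never force the stud; then press it down against its spring, turn it a quarter turn clockwise (seen from above), let it rise until the head sits in the groove under the keeper, and let go. Leave the spanner, the bearing and the shaft that lie near it where they are.

Things in the scene. Friction and masses are not known exactly. Their poses are not given: they have to be found in the camera images.
- stud: Loose locking stud, 0.16 kg, 68 mm tall, upright in the holder. Origin: on its axis under the nose of the T-head (lowest point); z up; y along the T-head and along the wing (parallel); x across both. Steel T-head 7 x 18 mm (x, y) at z 0 to 8 mm, nose rounded across x, square-ended in y; shank 7 mm diameter above it; steel hub 18 mm diameter at z 24 to 40; wing at z 40 to 68.
- wing (a point): Centre of the stud's black wing grip, 16 x 40 x 28 mm (x, y, z), 54 mm above the stud's origin, axes as the stud's. Pinch it across its 16 mm. It turns the head with it; turning it under the spring's load drags with about 0.1 N m.
- collar_face (a point): Centre of the underside of the stud's steel spring collar, 44 mm diameter, 4 mm thick: 15 mm above the stud's origin when free. It slides up the shank by at most 14 mm against a spring (2.4 N preload, then 0.6 N per mm). In the holder it rests on the rim; in the fixture it lands on the plate and carries the spring load.
- holder: Fixed bored aluminium holder, 60 mm tall, foot 60 mm, upper part 42 mm diameter, bore 22 mm. Origin: centre of its underside. The stud's head hangs 15 mm into the bore.
- fixture: V-block fixture fixed to the bench: grey base 180 x 170 mm (x, y), bright top plate at z 44 to 50 mm. Origin: centre of its underside, z up, x away from the robot at yaw 0. Two V-blocks 30 mm high on its +x half, nearest face 64 mm from the slot. The plate has a window 28 x 54 mm (x, y) centred at x -40, y 0; the brass keeper lies under it.
- slot_mouth (a point): Middle of the window at the height of the keeper's upper face, 8 mm below the plate's top; axes as the fixture's. The keeper floats along y (3 N friction) and may lie up to 14 mm to either side of this point; its place is not measured: see or feel it. Its slot, through the keeper, is 9.5 x 20.5 mm (x, y). The collar meets the plate when the nose is 7 mm below this point.
- lock_level (a point): 13 mm below slot_mouth: the nose's height when the head, turned across, sits in the 11.5 mm wide groove under the keeper. Ridges beside the groove reach 3 mm lower, so press the nose 4 to 6.5 mm below this point (spring load about 9 N) before turning; floor 9 mm below. Two pins stop the head a little past 90 degrees clockwise and block it the other way.
- spanner: Bystander: open-ring combination spanner, 188 mm, lying on the bench. Origin at its centre, underside.
- bearing: Bystander: ball bearing, 52 mm diameter, 15 mm high, lying on the bench. Origin: centre of its underside.
- shaft_part: Bystander: turned steel shaft, 121 mm long, 24 mm diameter, lying on the bench. Origin: under its middle.

How it is judged:
By the outcome, as a careful person would: the job done as asked, in the order asked, and still so for the second after the job is handed in, with the robot touching nothing.
It also fails if it takes over 72 s, if anything falls off the work surface, if the arm or the gripper's body presses on something with over 40 N, if the wrist force passes 120 N, or if a joint passes its speed limit or range.

ROBOT

A 6-joint arm with a two-finger parallel gripper is mounted at the origin on a cart in front of the work surface, level with it; the furniture and walls round the work are solid. World frame = base frame: x ahead of the robot, y to its left, z up, the work surface at z = 0. Lengths are in m, angles in degrees, forces in N, time in s.
With the tool pointing down it reaches from about 0.375 to 0.975 m from the base axis. Payload 3.8 kg.
Tool frame: the origin (TCP) lies midway between the tips of the shut fingers; the grasp point (between the pads) lies robot.grasp_offset behind it (robot.grasp_offset is the distance from the TCP to the grasp point, in m); z points along the fingers, y is the line along which they close (so a half turn about z gives the same grasp; the last joint's range is limited). The gripper opens to 85 mm and grips with 20 to 120 N. Pads are 22 mm wide; open, the fingers measure 114 mm over their backs; the gripper's body (76 mm by 85 mm) begins 54 mm behind the grasp point. The pads swing forward as they close: fully open they stand 13 mm farther back than shut.
Start: joints at [71.11, 15.12, 91.902, -0, 72.978, -2.114], TCP at [0.195, 0.646, 0.231] pointing down, gripper open.
Joint ranges: [-150.88, 150.88], [-54.13, 125.18], [17.81, 147.31], [-75.09, 255.09], [0, 152.58], [-146.25, 146.25]. Speed limits (degrees/s): [147.25, 147.25, 180, 180, 180, 180].

INTERFACE

Orientations are given as [roll, pitch, yaw] about the fixed x, y, z axes, in that order (R = Rz(yaw) Ry(pitch) Rx(roll)).
In Python, from workcell import state, cams, robot gives the robot as it stands. The module is installed in compiled form; this text tells all that it offers.
- The arm moves only by the shell command python3 -m pendant 'ROWS'. ROWS is JSON, one flat list of numbers, 7 for each row, row after row: the shift along the tool's x, y, z in m, then the turn, a rotation vector about the tool's x, y, z in units of 5 degrees (1.0 is 5 degrees), then the opening, from -1 (shut) to 1 (fully open). In form: [x, y, z, wx, wy, wz, claw, x, y, z, wx, wy, wz, claw, ...]. A call has 1 to 12 rows; each row is the pose to reach, as a shift and turn from the pose commanded when the call began, along the tool's axes at that moment; what a row does not reach only later rows make up. A row lasts 1/10 s, in which the tool goes at most 50 mm and 8.59 degrees, less where a joint would pass 70% of its speed; a pose out of reach is approached as far as the arm can. A call with a gripper value outside its range is refused whole. The fingers move at their own pace and stop on an object; the grip force is fixed at half the most. Time passes only in rows, so rows that repeat a pose let the fingers close. It gives the time, the measured TCP pose, the force, the opening and the grip force at its end, in the units of the state.
- state(): the state, without advancing time (a new reading comes with each control period).
- cams.grab_frame(name): name is "scene" or "top"; returns the picture (480x640x3 uint8, red, green, blue); there is no depth.
- cams.get_calibration(name): a dict with "fovy" (degrees; the focal length in pixels is half the picture's height over the tangent of half this angle, whatever the lens; pixels are square), "cx", "cy" (the principal point, pixels), "k1" (the pictures are not rectified: a ray, as slopes to the right and down, at radius r is drawn at 1 + k1 r^2 times it, then the intrinsics apply), "extrinsics" (4x4, takes a point from world to camera coordinates). Camera axes: x right, y down, z forward; pixel columns grow to the right and rows downward; lengths in m; the calibration is good to about 2 mm. A picture is of the moment at which its call begins. get_calibration takes no time and is no camera call.
- robot.close_job(): hands the job in; it is judged then, once.
The state is a dict: "time": time; "joint_positions": joint angles; "joint_vel": joint speeds; "tau": joint torques, N m; "eef_pos": TCP position; "tool_rot": TCP orientation; "wrist_force": force on the tool from outside, world axes, zero at the start; "ft_torque": the same for the moment, N m; "finger_gap": finger opening in m; "grip_force": force on a finger pad.
Only numpy, scipy, OpenCV 4.12 (cv2) and the standard library are available. Lean on these libraries where they do the work, as an engineer would, in place of code of your own. Each camera call takes 0.05 s, during which the arm holds its last target. There are 200 camera calls.

## Working session

There is one attempt and no reset: what is moved stays moved. The work goes in short steps, Python scripts to look and compute and a shell command to move; the robot and the scene stay as the last step left them, time stands still between calls to the robot, and variables do not carry over. Pictures are saved under pics/ and viewed, at most 10 in all, crops included, and the job is handed in when it is done.

```bash
mkdir -p pics; python3 - <<'E'
from workcell import state,cams,robot
import cv2,numpy as np
for n in("scene","top"):
    cv2.imwrite(f"pics/{n}0.png",cams.grab_frame(n)[:,:,::-1]);c=cams.get_calibration(n)
    print(n,{k:(np.round(v,4).tolist()) for k,v in c.items()})
print(state(),robot.grasp_offset)
E
```

```text
scene {'fovy': 48.1486, 'cx': 315.9892, 'cy': 241.2334, 'k1': -0.0759, 'extrinsics': [[0.4641, -0.8856, -0.0191, -0.3254], [-0.6569, -0.3297, -0.678, 0.3861], [0.5942, 0.3272, -0.7348, 0.8846], [0.0, 0.0, 0.0, 1.0]]}
top {'fovy': 52.6221, 'cx': 316.6422, 'cy': 235.36, 'k1': -0.0811, 'extrinsics': [[0.0265, -0.9996, 0.0054, -0.0645], [-0.9899, -0.027, -0.1393, 0.5646], [0.1394, -0.0016, -0.9902, 0.9759], [0.0, 0.0, 0.0, 1.0]]}
{'time': 0.1, 'joint_positions': array([ 7.11090600e+01,  1.51674109e+01,  9.19747870e+01,  1.69979632e-03,
        7.29786955e+01, -2.11318911e+00]), 'joint_vel': array([ 0.07284677, -0.01769321, -0.21693666, -0.05927967, -0.01312205,
       -0.0139954 ]), 'tau': array([-6.16287275e-05, -5.16698205e+01, -3.68590271e+01, -3.04242178e-05,
        6.16862235e-03,  1.38608144e-05]), 'eef_pos': array([0.19460629, 0.64562932, 0.23004353]), 'tool_rot': array([-1.79879249e+02, -6.08097115e-03,  1.63221743e+02]), 'wrist_force': array([-0.29865875,  1.19651379, -0.78759906]), 'ft_torque': array([ 0.0540681 , -0.01741021, -0.01222661]), 'grip_force': 0.0, 'finger_gap': 0.0854190302056663} 0.0187
```

View pics/scene0.png

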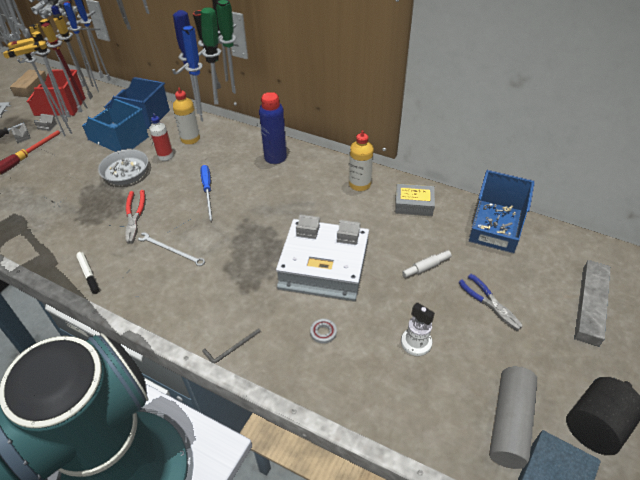

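View pics/top0.png

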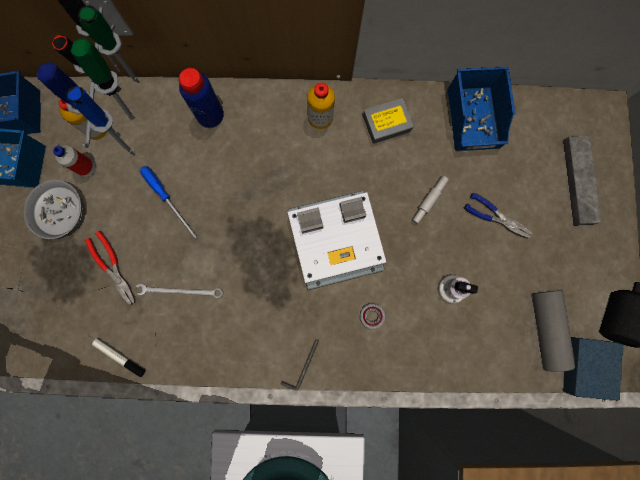

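The fixture is at about (337,238) in top and the stud at (465,288). In scene they are at (322,260) and (420,325). Next I'll enlarge both.

```bash
python3 - <<'E'
import cv2,numpy as np
t=cv2.imread("pics/top0.png");s=cv2.imread("pics/scene0.png")
f=lambda im,u,v,w,h,k:cv2.resize(im[v:v+h,u:u+w],None,fx=k,fy=k,interpolation=cv2.INTER_CUBIC)
# each 400x300
a=f(t,285,187,108,81+27,4)[:,:]  # fixture top 432x432
cv2.imwrite("pics/c1.png",np.hstack([f(t,287,190,100,100,4),f(s,272,210,100,100,4)]))
cv2.imwrite("pics/c2.png",np.vstack([np.hstack([f(t,435,268,50,37,8)[:296],f(s,395,295,50,37*2,8)[:296]]),np.hstack([f(t,320,240,50,37,8)[:296],f(s,395,322,50,37,8)[:296]])]))
E
```

```text
(no output)
```

View pics/c1.png

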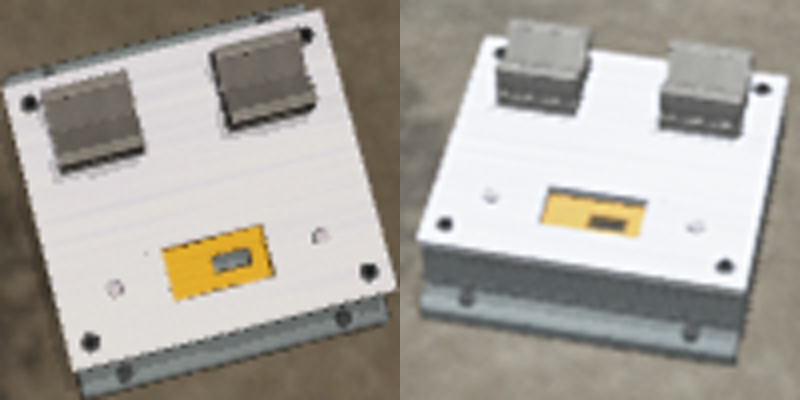

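View pics/c2.png

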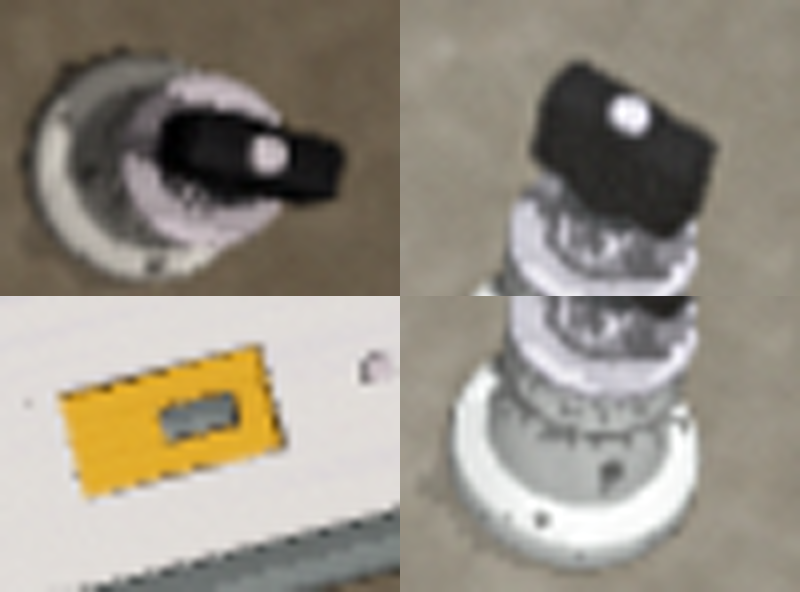

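```bash
cat > h.py <<'E'
import cv2,numpy as np
from workcell import state,cams,robot
from scipy.optimize import least_squares,minimize
def K(c): f=240/np.tan(np.radians(c["fovy"]/2)); return f
def proj(c,P):
    E=np.array(c["extrinsics"]);q=np.atleast_2d(P)@E[:3,:3].T+E[:3,3];s=q[:,:2]/q[:,2:]
    s=s*(1+c["k1"]*(s**2).sum(1,keepdims=True));return s*K(c)+[c["cx"],c["cy"]]
def onz(c,uv,z):
    m=(np.array(uv,float)-[c["cx"],c["cy"]])/K(c);s=m.copy()
    for _ in range(20): s=m/(1+c["k1"]*(s@s))
    E=np.array(c["extrinsics"]);R=E[:3,:3];o=-R.T@E[:3,3];d=R.T@np.append(s,1);return o+d*(z-o[2])/d[2]
C={n:cams.get_calibration(n) for n in("scene","top")}
def box(x,y,yaw,z0,z1,w=.016,l=.040):
    a=np.radians(yaw);R=np.array([[np.cos(a),-np.sin(a)],[np.sin(a),np.cos(a)]])
    p=np.array([[i*w/2,j*l/2] for i in(-1,1) for j in(-1,1)])@R.T+[x,y]
    return np.array([[*q,z] for q in p for z in(z0,z1)])
def soft(c,P,sz,org,k=4):
    h=cv2.convexHull(((proj(c,P)-org+.5)*k*16-8).astype(np.int32));m=np.zeros((sz[1]*k,sz[0]*k),np.uint8)
    cv2.fillConvexPoly(m,h,255,cv2.LINE_AA,4);return cv2.resize(m,tuple(sz),interpolation=cv2.INTER_AREA)/255.
E
python3 - <<'E'
from h import *
s8=lambda p,o,k=8:((np.array(p,float)+.5)/k-.5)+o
dt=s8([268,155],[435,268]);ds=s8([230,115],[395,295])
print("dot",onz(C["top"],dt,.113),onz(C["scene"],ds,.113))
loc={}
for n,pts,o,k in(("top",[[60,99],[262,51],[287,149],[92,201]],[320,240],8),("scene",[[149,187],[248,202],[240,238],[140,222]],[272,210],4)):
    W=np.array([onz(C[n],s8(p,o,k),.05) for p in pts])
    L=np.array([[.014,.027],[.014,-.027],[-.014,-.027],[-.014,.027]])
    def r(v):
        a=v[2];R=np.array([[np.cos(a),-np.sin(a)],[np.sin(a),np.cos(a)]]);return (L@R.T+v[:2]-W[:,:2]).ravel()
    q=least_squares(r,[*W.mean(0)[:2],.2]);print(n,"win",q.x[:2],np.degrees(q.x[2]),np.round(q.fun*1e3,1))
    loc[n]=q.x
    # slot
sl=np.mean([[160,116],[237,97],[242,129],[168,144]],0);p=onz(C["top"],s8(sl,[320,240]),.042)
ss=np.mean([[190,217],[228,219],[224,231],[187,228]],0);p2=onz(C["scene"],s8(ss,[272,210],4),.042)
for n,pp in(("top",p),("scene",p2)):
    a=loc[n][2];d=pp[:2]-loc[n][:2];print(n,"slot",pp,"in fixture",np.array([[np.cos(a),np.sin(a)],[-np.sin(a),np.cos(a)]])@d*1e3)
# plate/base edges yaw
e=[[5,80],[325,10],[397,288],[75,370]]
W=[onz(C["top"],s8(p,[287,190],4),.05) for p in e]
print([np.round(w,4) for w in W],[np.degrees(np.arctan2(*(a-b)[:2][::-1])) for a,b in((W[0],W[1]),(W[3],W[2]),(W[0],W[3]),(W[1],W[2]))])
# wing
for n,org,sz in(("top",[435,268],[50,37]),("scene",[400,297],[40,30])):
    im=cv2.imread(f"pics/{n}0.png")[org[1]:org[1]+sz[1],org[0]:org[0]+sz[0]].max(2).astype(float)
    o=onz(C[n],dt if n=="top" else ds,.113)[:2]
    M=(im<55).astype(float)
    if n=="scene": M[24:]=0
    best=min(((np.abs(soft(C[n],box(o[0]+dx,o[1]+dy,y,.085,.113),sz,np.array(org))-M).sum(),dx,dy,y) for dx in np.arange(-3,4,1)*1e-3 for dy in np.arange(-3,4,1)*1e-3 for y in range(-90,90,3)))
    print(n,best,M.sum())
E
```

```text
dot [ 0.46321266 -0.3442324   0.113     ] [ 0.45986222 -0.34665168  0.113     ]
top win [ 0.52485516 -0.10153738] 15.967881849313184 [ 0.1 -0.1  1.1 -0.1 -0.6 -0.9 -0.7  1.1]
scene win [ 0.52086109 -0.10532056] 15.54584586433532 [ 1.5  0.5  1.8 -0.2 -1.3 -0.5 -2.   0.2]
top slot [ 0.52673013 -0.10880883  0.042     ] in fixture [-0.19773655 -7.50668868]
scene slot [ 0.52283546 -0.11195449  0.042     ] in fixture [ 0.12418125 -6.92038232]
[array([0.6173, 0.0122, 0.05  ]), array([ 0.6593, -0.1545,  0.05  ]), array([ 0.5139, -0.1934,  0.05  ]), array([ 0.4675, -0.0288,  0.05  ])] [np.float64(104.174282854689), np.float64(105.75022031277216), np.float64(15.30816966490777), np.float64(14.964021913256689)]
top (np.float64(77.43137254901961), np.float64(-0.001), np.float64(0.001), -9) 202.0
scene (np.float64(153.5019607843137), np.float64(0.001), np.float64(0.001), 9) 227.0
```

```bash
python3 - <<'E'
from h import *
s8=lambda p,o,k=8:((np.array(p,float)+.5)/k-.5)+o
for n,o,pts in(("scene",[395,295],[[180,62],[318,148]]),("top",[435,268],[[195,108],[343,150]]),("top",[435,268],[[190,170],[330,203]])):
    a,b=[onz(C[n],s8(p,o),.113) for p in pts];d=a-b;print(n,a,b,np.hypot(*d[:2]),np.degrees(np.arctan2(-d[0],d[1])))
for n,org,sz,u,th in(("top",[435,268],[50,37],[468.5,287.4],45),("scene",[400,297],[40,30],[423.8,309.4],45)):
    im=cv2.imread(f"pics/{n}0.png")[org[1]:org[1]+sz[1],org[0]:org[0]+sz[0]].max(2)
    print(n,*[''.join('#' if v<45 else '+' if v<65 else '.' for v in r) for r in im],sep='\n')
    o=onz(C[n],u,.113)[:2];M=(im<50).astype(np.uint8)
    k,l,st,ce=cv2.connectedComponentsWithStats(M);j=1+np.argmax(st[1:,4]);M=cv2.morphologyEx((l==j).astype(np.uint8),cv2.MORPH_CLOSE,np.ones((7,7)))
    R=[(np.abs(soft(C[n],box(o[0]+dx,o[1]+dy,y,.085,.113),sz,np.array(org))-M).sum(),dx,dy,y) for dx in np.arange(-4,5,1)*1e-3 for dy in np.arange(-4,5,1)*1e-3 for y in range(-45,45,3)]
    for b in sorted(R)[:4]:print(n,np.round(b,3))
E
```

```text
scene [ 0.46866335 -0.33141388  0.113     ] [ 0.46016132 -0.36736865  0.113     ] 0.03694631019999642 -13.304059451657752
top [ 0.47415192 -0.32643034  0.113     ] [ 0.46480682 -0.36271196  0.113     ] 0.037465804974941924 -14.443790582870186
top [ 0.45919649 -0.32506279  0.113     ] [ 0.45197874 -0.35933609  0.113     ] 0.03502506723142784 -11.892363144426296
top
..................................................
..................................................
..................................................
..................................................
..................................................
..................................................
...............+..................................
...........++.....................................
........+++.......................................
........++........................................
.......++.........................................
.......+........+++...............................
......+.........++................................
.....+.........++.................................
..............++...
[... 2141 characters left out ...]
+#+......
..............+##++####+##++++++#.......
................#+++#+####+###++#.......
................+#########+#####+.......
.................+##+#++##+#####+.......
..................+#++##+#######........
...................++####+#####+........
......................+++#####+.........
.........................+####..........
...........................++...........
........................................
........................................
scene [ 1.02157e+02 -3.00000e-03 -1.00000e-03 -3.60000e+01]
scene [ 1.02769e+02 -4.00000e-03 -1.00000e-03 -3.60000e+01]
scene [ 1.02839e+02 -3.00000e-03 -1.00000e-03 -3.30000e+01]
scene [ 1.02898e+02 -4.00000e-03 -1.00000e-03 -3.90000e+01]
```

```bash
cat >> h.py <<'E'
from scipy.spatial.transform import Rotation as Ro
def rel(x,y,z,psi):
    s=state();R=Ro.from_euler('xyz',s['tool_rot'],degrees=True);T=Ro.from_euler('xyz',[180,0,psi],degrees=True)
    return np.round(R.inv().apply(np.array([x,y,z])-s['eef_pos']),4).tolist()+np.round((R.inv()*T).as_rotvec(degrees=True)/5,3).tolist()
E
python3 -c "
from h import *
print(rel(.55,.2,.23,120),rel(.4615,-.3455,.18,77))"
```

```text
[-0.4689, -0.3241, 0.0007, -0.023, 0.008, 8.644] [-0.5416, -0.8718, 0.0518, -0.02, 0.017, 17.244]
```

```bash
python3 -m pendant '[-0.47,-0.324,0,-0.02,0,8.6,1,-0.47,-0.324,0,-0.02,0,8.6,1,-0.47,-0.324,0,-0.02,0,8.6,1,-0.47,-0.324,0,-0.02,0,8.6,1,-0.47,-0.324,0,-0.02,0,8.6,1,-0.47,-0.324,0,-0.02,0,8.6,1,-0.47,-0.324,0,-0.02,0,8.6,1,-0.47,-0.324,0,-0.02,0,8.6,1,-0.47,-0.324,0,-0.02,0,8.6,1,-0.47,-0.324,0,-0.02,0,8.6,1,-0.47,-0.324,0,-0.02,0,8.6,1,-0.5416,-0.8718,0.03,-0.02,0.02,17.24,1]'; python3 -c "
from h import *
print(rel(.4615,-.3455,.18,77))"
```

```text
time: 1.3
eef_pos: [0.5353, 0.1657, 0.2285]
tool_rot: [179.8, -0.0, 111.4]
wrist_force: [-0.3, -0.5, -0.4]
finger_gap: 0.0854
grip_force: 0.0
[-0.4489, -0.2556, 0.0473, 0.042, -0.017, 6.886]
```

```bash
python3 -m pendant '[-0.449,-0.256,0.047,0.04,0,6.88,1,-0.449,-0.256,0.047,0.04,0,6.88,1,-0.449,-0.256,0.047,0.04,0,6.88,1,-0.449,-0.256,0.047,0.04,0,6.88,1,-0.449,-0.256,0.047,0.04,0,6.88,1,-0.449,-0.256,0.047,0.04,0,6.88,1,-0.449,-0.256,0.047,0.04,0,6.88,1,-0.449,-0.256,0.047,0.04,0,6.88,1,-0.449,-0.256,0.047,0.04,0,6.88,1,-0.449,-0.256,0.047,0.04,0,6.88,1,-0.449,-0.256,0.047,0.04,0,6.88,1,-0.449,-0.256,0.047,0.04,0,6.88,1]'; python3 -c "
from h import *
print(rel(.4615,-.3455,.18,77),rel(.4615,-.3455,.088,77))"
```

```text
time: 2.5
eef_pos: [0.4581, -0.3465, 0.1799]
tool_rot: [-179.8, -0.1, 77.0]
wrist_force: [-0.3, 0.5, 0.5]
finger_gap: 0.0853
grip_force: 0.0
[0.0018, 0.0031, -0.0001, -0.046, -0.012, 0.002] [0.0017, 0.0035, 0.0919, -0.046, -0.012, 0.002]
```

```bash
python3 -m pendant '[0.002,0.0035,0.03,-0.04,0,0,1,0.002,0.0035,0.06,-0.04,0,0,1,0.002,0.0035,0.08,-0.04,0,0,1,0.002,0.0035,0.092,-0.04,0,0,1,0.002,0.0035,0.092,-0.04,0,0,1,0.002,0.0035,0.092,-0.04,0,0,1]'; python3 -c "
from h import *
print(rel(.4615,-.3455,.088,77))
f=[cams.grab_frame(n)[:,:,::-1] for n in ('top','scene')]
g=lambda im,u,v:cv2.resize(im[v:v+100,u:u+100],None,fx=4,fy=4,interpolation=cv2.INTER_CUBIC)
cv2.imwrite('pics/d1.png',np.hstack([g(f[0],415,240),g(f[1],375,265)]))"
```

```text
time: 3.1
eef_pos: [0.4634, -0.3427, 0.0895]
tool_rot: [179.9, -0.0, 77.3]
wrist_force: [1.5, -0.0, 0.5]
finger_gap: 0.0855
grip_force: 0.0
[-0.0032, -0.0012, 0.0015, 0.016, -0.006, 0.056]
```

View pics/d1.png

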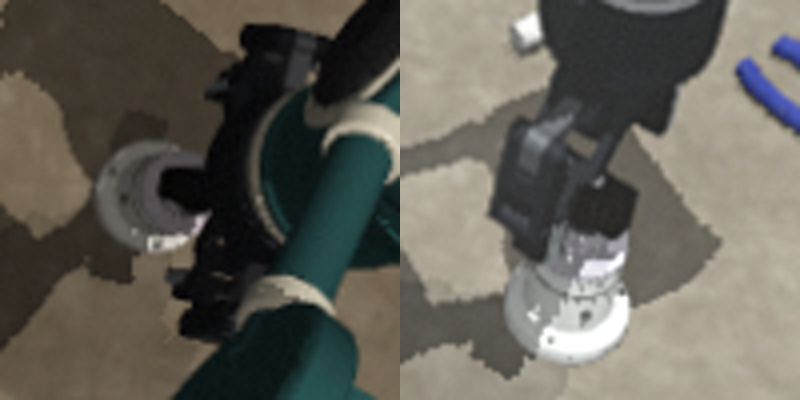

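```bash
python3 -c "
from h import *
s=state();p=s['eef_pos'];y=np.array([.975,-.22,0]);x=np.array([.22,.975,0]);z=np.array([0,0,1.])
print(p)
for n,o in(('top',[415,240]),('scene',[375,265])):
    for l,q in(('tcp',p),('grasp',p+.0187*z),*[(f'{a}{b}{c}',p+a*y*.0427+b*x*.011+c*z*.013) for a in(-1,1) for b in (-1,1) for c in (1,)],('wingtop',[.4615,-.3455,.113])): print(n,l,((proj(C[n],q)-o)*4).round()+[400*(n=='scene'),0])
"
```

```text
[ 0.46393972 -0.34358328  0.09049273]
top tcp [[197. 188.]]
top grasp [[208. 186.]]
top -1-11 [[208. 278.]]
top -111 [[165. 267.]]
top 1-11 [[244. 108.]]
top 111 [[201.  97.]]
top wingtop [[215. 191.]]
scene tcp [[584. 195.]]
scene grasp [[589. 172.]]
scene -1-11 [[555. 253.]]
scene -111 [[514. 227.]]
scene 1-11 [[658. 133.]]
scene 111 [[617. 109.]]
scene wingtop [[592. 172.]]
```

```bash
python3 -m pendant '[-0.002,-0.0022,0.0025,0,0,0,1,-0.002,-0.0022,0.0025,0,0,0,1,-0.002,-0.0022,0.0025,0,0,0,1]'; python3 -c "
from h import *
print(rel(.4615,-.3455,.088,77))"
```

```text
time: 3.5
eef_pos: [0.4602, -0.3449, 0.0867]
tool_rot: [179.9, -0.0, 77.2]
wrist_force: [0.4, -0.5, 0.2]
finger_gap: 0.0854
grip_force: 0.0
[-0.0003, 0.0014, -0.0013, 0.015, -0.004, 0.042]
```

```bash
python3 -m pendant '[0,0.0012,-0.0015,0,0,0,0.3,0,0.0012,-0.0015,0,0,0,-0.3,0,0.0012,-0.0015,0,0,0,-0.9,0,0.0012,-0.0015,0,0,0,-1,0,0.0012,-0.0015,0,0,0,-1,0,0.0012,-0.0015,0,0,0,-1,0,0.0012,-0.0015,0,0,0,-1,0,0.0012,-0.0015,0,0,0,-1]'
```

```text
time: 4.3
eef_pos: [0.4613, -0.3449, 0.0879]
tool_rot: [180.0, -0.0, 77.2]
wrist_force: [-0.1, 0.1, -0.1]
finger_gap: 0.0145
grip_force: 62.4
```

```bash
python3 -m pendant '[0,0,-0.025,0,0,0,-1,0,0,-0.06,0,0,0,-1,0,0,-0.08,0,0,0,-1,0,0,-0.08,0,0,0,-1]'; python3 -c "
from h import *
print(rel(.5248,-.1104,.135,105),state()['wrist_force'])"
```

```text
time: 4.7
eef_pos: [0.4633, -0.3466, 0.1714]
tool_rot: [179.6, 0.1, 77.2]
wrist_force: [0.6, -0.2, -1.4]
finger_gap: 0.015
grip_force: 62.1
[0.244, 0.0076, 0.0358, 0.071, 0.047, -5.553] [ 0.62404176 -0.16097896 -1.44262867]
```

```bash
python3 -m pendant '[0.04,0,0,0.07,0,-1,-1,0.08,0.001,0,0.07,0,-2,-1,0.12,0.002,0,0.07,0,-3,-1,0.16,0.004,0.01,0.07,0,-4,-1,0.2,0.006,0.02,0.07,0,-5,-1,0.23,0.0076,0.03,0.07,0,-5.55,-1,0.244,0.0076,0.036,0.07,0,-5.55,-1,0.244,0.0076,0.036,0.07,0,-5.55,-1,0.244,0.0076,0.036,0.07,0,-5.55,-1,0.244,0.0076,0.036,0.07,0,-5.55,-1]'; python3 -c "
from h import *
print(rel(.5248,-.1104,.108,105))
f=[cams.grab_frame(n)[:,:,::-1] for n in ('top','scene')]
for n,i in zip(('top','scene'),f): cv2.imwrite(f'pics/{n}_e.png',i)
g=lambda im,u,v:cv2.resize(im[v:v+100,u:u+100],None,fx=4,fy=4,interpolation=cv2.INTER_CUBIC)
cv2.imwrite('pics/e1.png',np.hstack([g(f[0],290,200),g(f[1],272,200)]))
print(state()['eef_pos'],state()['tool_rot'])"
```

```text
time: 5.7
eef_pos: [0.5226, -0.1098, 0.132]
tool_rot: [-179.7, -0.1, 104.9]
wrist_force: [0.4, -0.8, -0.8]
finger_gap: 0.0151
grip_force: 62.0
[-0.0012, 0.0021, 0.024, -0.057, -0.013, -0.02]
[ 0.52275902 -0.10987784  0.13235209] [-1.79750418e+02 -5.79769777e-02  1.04875455e+02]
```

View pics/e1.png

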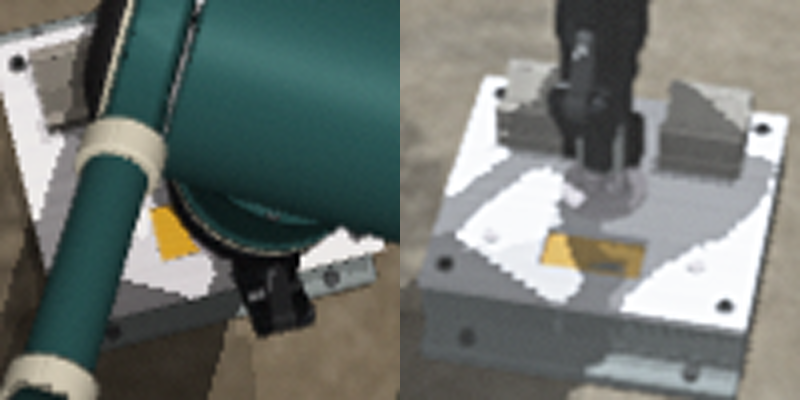

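```bash
python3 -m pendant '[-0.001,0.002,0.015,-0.05,0,0,-1,-0.001,0.002,0.033,-0.05,0,0,-1,-0.001,0.002,0.033,-0.05,0,0,-1,-0.001,0.002,0.033,-0.05,0,0,-1,-0.001,0.002,0.033,-0.05,0,0,-1]'; python3 -c "
from h import *
f=cams.grab_frame('scene')[:,:,::-1]
cv2.imwrite('pics/s_f.png',f)
cv2.imwrite('pics/f1.png',cv2.resize(f[215:275,285:365],None,fx=10,fy=10,interpolation=cv2.INTER_CUBIC))
p=state()['eef_pos'];print(rel(.5248,-.1104,.098,105),p,state()['wrist_force'])
for z,r in((p[2]-.0429+.019,.022),(p[2]-.0429+.015,.022)):
  a=np.radians(np.arange(0,360,30));q=np.c_[p[0]+r*np.cos(a),p[1]+r*np.sin(a),0*a+z]
  uv=(proj(C['scene'],q)-[285,215])*10+4.5;print(uv.round().tolist(),uv.min(0),uv.max(0))
q=np.array([p[0],p[1],p[2]-.0429]);print('nose',(proj(C['scene'],q)-[285,215])*10+4.5, 'slot',(proj(C['scene'],[.5228,-.1120,.042])-[285,215])*10+4.5)
"
```

```text
time: 6.3
eef_pos: [0.5254, -0.1097, 0.1001]
tool_rot: [179.9, -0.0, 104.9]
wrist_force: [0.4, 0.2, -1.3]
finger_gap: 0.0147
grip_force: 62.0
[-0.0006, -0.0009, 0.0022, 0.015, -0.007, -0.01] [ 0.5255506  -0.10959593  0.1002002 ] [ 0.66891461 -0.01288723 -1.7171369 ]
[[431.0, 319.0], [378.0, 311.0], [326.0, 323.0], [289.0, 354.0], [276.0, 394.0], [293.0, 434.0], [334.0, 462.0], [389.0, 471.0], [442.0, 458.0], [479.0, 426.0], [490.0, 385.0], [472.0, 346.0]] [276.36595609 310.6063938 ] [489.99418242 470.88698703]
[[432.0, 332.0], [378.0, 323.0], [326.0, 336.0], [289.0, 367.0], [277.0, 407.0], [293.0, 447.0], [334.0, 475.0], [389.0, 484.0], [442.0, 470.0], [479.0, 439.0], [490.0, 398.0], [472.0, 359.0]] [276.83703905 323.46674543] [489.89660454 483.66309713]
nose [[384.09196262 449.97372184]] slot [[388.99093952 510.31509079]]
```

View pics/f1.png

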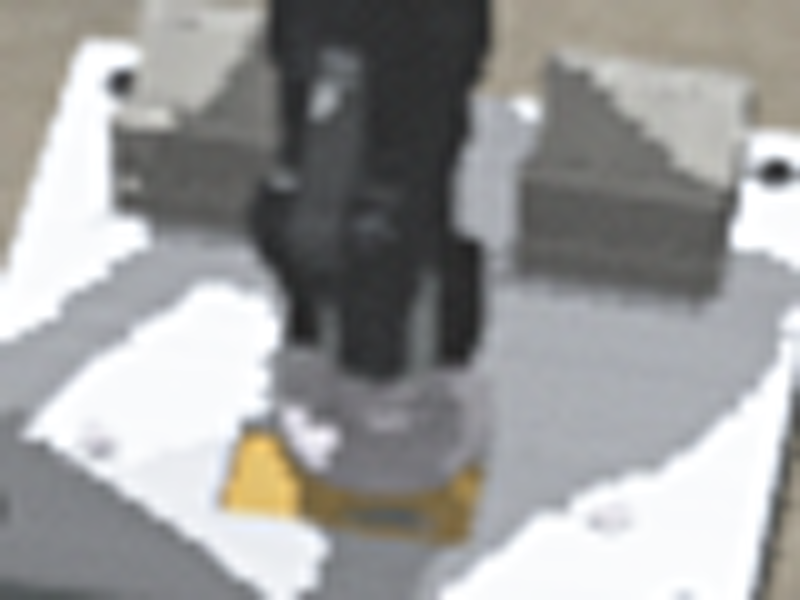

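```bash
cat > fit.py <<'E'
from h import *
def sat(f):
    im=cv2.imread(f).astype(float);return (im.max(2)-im.min(2))/(im.max(2)+1)
c=C['scene']
# window in scene0: yellow mask fit, polygon z=.05 near edges; model: visible keeper = window(z .05) ∩ window(.042-plane floor .044 bottom of plate)
S=sat('pics/scene0.png')[240:285,295:350]; Y=np.clip((S-.25)/.4,0,1)
def R2(a): return np.array([[np.cos(a),-np.sin(a)],[np.sin(a),np.cos(a)]])
def poly(pts,z,org,sz,k=8):
    uv=proj(c,np.c_[pts,np.full(len(pts),z)])-org+.5;m=np.zeros((sz[1]*k,sz[0]*k),np.uint8)
    cv2.fillPoly(m,[np.round(uv*k*16-8).astype(np.int32)],255,cv2.LINE_8,4);return m
L=np.array([[1,1],[1,-1],[-1,-1],[-1,1]])
sz=(55,45);org=np.array([295,240])
def model(v):
    x,y,a,s=v;R=R2(np.radians(a));t=np.array([x,y]);W=L*[.014,.027]@R.T+t;Sl=(L*[.00475,.01025]+[0,s])@R.T+t
    m=poly(W,.05,org,sz)&poly(W,.044,org,sz)&~poly(Sl,.042,org,sz)
    return cv2.resize(m,sz,interpolation=cv2.INTER_AREA)/255.
q=minimize(lambda v:np.abs(model([v[0]/1e3,v[1]/1e3,v[2],v[3]/1e3])-Y).sum(),[521,-105.3,15,-7],method='Nelder-Mead',options=dict(initial_simplex=[[521,-105.3,15,-7],[523,-105,15,-7],[521,-103,15,-7],[521,-105,18,-7],[521,-105,15,-5]]))
print('window,yaw,slot y',q.x,q.fun,Y.sum())
a=np.radians(q.x[2]);print('slot',q.x[:2]+R2(a)@[0,q.x[3]])
E
python3 - <<'E'
from fit import *
p=state()['eef_pos']
S=sat('pics/s_f.png')
pts=[]
for u in range(316,332):
    col=S[250:272,u];j=np.argmax(np.diff(col));th=(col[max(j-2,0)]+col[j+2])/2
    k=next(i for i in range(len(col)-1) if col[i]<th<=col[i+1]);pts.append([u,250+k+(th-col[k])/(col[k+1]-col[k])])
pts=np.array(pts);print(np.round(pts[:,1],1))
an=np.radians(np.arange(0,360,2))
def r(v):
    uv=proj(c,np.c_[v[0]+.022*np.cos(an),v[1]+.022*np.sin(an),0*an+p[2]-.0279])
    return [np.min(np.hypot(*(uv-q).T))*np.sign(np.hypot(*(q-uv.mean(0)))-np.hypot(*(uv[np.argmin(np.hypot(*(uv-q).T))]-uv.mean(0)))) for q in pts]
f=least_squares(r,p[:2],x_scale=.001,diff_step=1e-3,loss='soft_l1',f_scale=.3);print(f.x,p,np.round(f.fun,1))
E
```

```text
window,yaw,slot y [ 519.63149895 -104.02513474   16.13962602   -8.33354744] 97.50194537843535 89.47183220416488
slot [ 521.94805069 -112.03023317]
[262.5 262.9 263.4 263.5 263.8 263.3 264.1 264.3 257.9 255.2 263.9 263.7
 263.6 263.3 262.3 261.6]
[ 0.5225239  -0.11136965] [ 0.5255506  -0.10959593  0.1002002 ] [ 0.2  0.1  0.1 -0.2 -0.2 -0.8 -0.1  0.2 -6.3 -6.8 -0.1  0.2  0.3  0.4
  0.1  0.1]
```

```bash
python3 -c "
from h import *
print(rel(.5252,-.1102,.0895,105),state()['eef_pos'])"; python3 -m pendant '[-0.0005,-0.0002,0.005,0,0,0,-1,-0.0005,-0.0002,0.0105,0,0,0,-1,-0.0005,-0.0002,0.0105,0,0,0,-1,-0.0005,-0.0002,0.0105,0,0,0,-1]';  python3 -c "
from h import *
print(rel(.5252,-.1102,.085,105))"
```

```text
[-0.0005, -0.0005, 0.0107, 0.015, -0.007, -0.01] [ 0.5255506  -0.10959593  0.1002002 ]
time: 6.75
eef_pos: [0.5242, -0.1094, 0.0881]
tool_rot: [-179.9, -0.1, 105.0]
wrist_force: [0.3, -0.7, -1.4]
finger_gap: 0.015
grip_force: 62.0
[-0.001, 0.0007, 0.0031, -0.015, -0.023, -0.002]
```

```bash
python3 -m pendant '[-0.001,0.0006,0.001,0,0,0,-1,-0.001,0.0006,0.002,0,0,0,-1,-0.001,0.0006,0.003,0,0,0,-1,-0.001,0.0006,0.004,0,0,0,-1,-0.001,0.0006,0.0045,0,0,0,-1,-0.001,0.0006,0.0045,0,0,0,-1]';  python3 -c "
from h import *
print(rel(.5252,-.1102,.08,105))"
```

```text
time: 7.35
eef_pos: [0.5253, -0.1104, 0.0838]
tool_rot: [-180.0, -0.1, 105.0]
wrist_force: [0.0, -0.5, -1.6]
finger_gap: 0.0148
grip_force: 62.0
[0.0002, -0.0, 0.0038, -0.009, -0.02, -0.003]
```

```bash
python3 -m pendant '[0,0,0.001,0,0,0,-1,0,0,0.002,0,0,0,-1,0,0,0.003,0,0,0,-1,0,0,0.003,0,0,0,-1]';  python3 -c "
from h import *
print(state()['wrist_force'],state()['ft_torque'])"
```

```text
time: 7.75
eef_pos: [0.5253, -0.1103, 0.0807]
tool_rot: [-180.0, -0.1, 105.0]
wrist_force: [-0.2, 0.2, -2.1]
finger_gap: 0.015
grip_force: 62.0
[-0.17363355  0.24033437 -2.12826184] [ 0.00361659 -0.02297193 -0.01902722]
```

```bash
python3 -m pendant '[0,0,0.0015,0,0,0,-1,0,0,0.003,0,0,0,-1,0,0,0.0045,0,0,0,-1,0,0,0.006,0,0,0,-1,0,0,0.006,0,0,0,-1]';  python3 -c "
from h import *
print(state()['wrist_force'],state()['ft_torque'],state()['eef_pos'])"
```

```text
time: 8.25
eef_pos: [0.5255, -0.1104, 0.0752]
tool_rot: [-180.0, -0.1, 105.0]
wrist_force: [-1.0, 0.5, 1.7]
finger_gap: 0.0147
grip_force: 62.7
[-0.97858674  0.49597408  1.7498664 ] [ 0.09301312  0.26934383 -0.01481018] [ 0.52554629 -0.11044199  0.07518649]
```

```bash
python3 -m pendant '[0,0,0.0015,0,0,0,-1,0,0,0.003,0,0,0,-1,0,0,0.0045,0,0,0,-1,0,0,0.006,0,0,0,-1,0,0,0.0072,0,0,0,-1,0,0,0.0083,0,0,0,-1,0,0,0.0083,0,0,0,-1]';  python3 -c "
from h import *
print(state()['wrist_force'],state()['ft_torque'],state()['eef_pos'])"
```

```text
time: 8.95
eef_pos: [0.5256, -0.1104, 0.0672]
tool_rot: [-180.0, -0.1, 105.0]
wrist_force: [-2.4, 0.9, 7.7]
finger_gap: 0.0147
grip_force: 63.3
[-2.43992179  0.87943093  7.65391166] [0.1227539  0.52485749 0.03422714] [ 0.52562685 -0.11040444  0.06716821]
```

```bash
python3 -m pendant '[0,0,0,0,0,1,-1,0,0,0,0,0,2,-1,0,0,0,0,0,3,-1,0,0,0,0,0,4,-1,0,0,0,0,0,5,-1,0,0,0,0,0,6,-1,0,0,0,0,0,6,-1]';  python3 -c "
from h import *
print(state()['wrist_force'],state()['ft_torque'],state()['eef_pos'])"
```

```text
time: 9.65
eef_pos: [0.527, -0.111, 0.0679]
tool_rot: [179.9, -0.1, 74.9]
wrist_force: [-0.7, 0.1, 8.1]
finger_gap: 0.0147
grip_force: 63.3
[-0.67915155  0.10279345  8.06045655] [-0.0903077   0.19742209 -0.07296302] [ 0.5269654  -0.11095362  0.06789386]
```

```bash
python3 -m pendant '[0,0,0.001,0,0,1,-1,0,0,0.001,0,0,2,-1,0,0,0.001,0,0,3,-1,0,0,0.001,0,0,4,-1,0,0,0.001,0,0,5,-1,0,0,0.001,0,0,6,-1,0,0,0.001,0,0,7,-1,0,0,0.001,0,0,8,-1,0,0,0.001,0,0,9,-1,0,0,0.001,0,0,10,-1]';  python3 -c "
from h import *
print(rel(.5258,-.1104,.067,15),state()['wrist_force'],state()['ft_torque'],state()['eef_pos'])"
```

```text
time: 10.65
eef_pos: [0.5269, -0.1103, 0.0669]
tool_rot: [-180.0, -0.1, 24.8]
wrist_force: [-1.1, 2.1, 8.7]
finger_gap: 0.015
grip_force: 63.4
[-0.001, -0.0004, -0.0001, -0.009, -0.027, 1.954] [-1.08615114  2.12681021  8.69600796] [0.55269789 0.20880391 0.13610007] [ 0.52686689 -0.11032273  0.06691714]
```

```bash
python3 -m pendant '[0,0,0,0,0,1,-1,0,0,0,0,0,2,-1,0,0,0,0,0,2,-1]';  python3 -c "
from h import *
print(state()['wrist_force'],state()['ft_torque'],state()['eef_pos'],state()['tool_rot'])"
```

```text
time: 10.95
eef_pos: [0.5269, -0.11, 0.0669]
tool_rot: [-179.9, -0.1, 14.8]
wrist_force: [-0.7, 3.4, 8.8]
finger_gap: 0.0148
grip_force: 63.4
[-0.69180856  3.35046455  8.82247062] [ 0.52568742  0.1565829  -0.07619684] [ 0.52688647 -0.1099996   0.06687563] [-1.79917283e+02 -1.42606952e-01  1.48460822e+01]
```

```bash
python3 -m pendant '[0,0,-0.001,0,0,0,-1,0,0,-0.002,0,0,0,-1,0,0,-0.003,0,0,0,-1,0,0,-0.004,0,0,0,-1,0,0,-0.005,0,0,0,-1,0,0,-0.0055,0,0,0,-1,0,0,-0.0055,0,0,0,-1]';  python3 -c "
from h import *
print(state()['wrist_force'],state()['ft_torque'],state()['eef_pos'],state()['tool_rot'])"
```

```text
time: 11.65
eef_pos: [0.5265, -0.1101, 0.0717]
tool_rot: [-179.9, -0.1, 15.0]
wrist_force: [3.7, 3.7, 3.7]
finger_gap: 0.0148
grip_force: 62.8
[3.68340153 3.65847582 3.74470366] [ 0.8130016  -0.53603321 -0.00278833] [ 0.52652016 -0.11013924  0.07171826] [-1.79923944e+02 -1.00003339e-01  1.49712992e+01]
```

```bash
python3 -m pendant '[0,0,-0.0005,0,0,0,-1,0,0,-0.001,0,0,0,-1,0,0,-0.0015,0,0,0,-1,0,0,-0.0015,0,0,0,-1]';  python3 -c "
from h import *
print(state()['wrist_force'],state()['ft_torque'],state()['eef_pos'],state()['tool_rot'])"
```

```text
time: 12.05
eef_pos: [0.5263, -0.1102, 0.0721]
tool_rot: [-179.9, -0.1, 15.0]
wrist_force: [6.1, 2.9, -2.1]
finger_gap: 0.0147
grip_force: 61.8
[ 6.09141462  2.90049855 -2.05396403] [ 0.6794033  -1.06169958  0.02428348] [ 0.52632597 -0.11019067  0.0721238 ] [-1.79928661e+02 -9.40181893e-02  1.49688173e+01]
```

```bash
python3 -m pendant '[0.001,-0.0005,0.0006,0,0,0,-1,0.0015,-0.0007,0.0006,0,0,0,-1,0.0015,-0.0007,0.0006,0,0,0,-1]';  python3 -c "
from h import *
print(state()['wrist_force'],state()['ft_torque'],state()['eef_pos'],state()['tool_rot'])"
```

```text
time: 12.35
eef_pos: [0.5265, -0.11, 0.0721]
tool_rot: [-180.0, 0.1, 15.0]
wrist_force: [0.5, -1.6, 3.6]
finger_gap: 0.0152
grip_force: 62.7
[ 0.51620754 -1.58831041  3.60417134] [-0.3269248  -0.12494832 -0.00323963] [ 0.52647155 -0.11002227  0.0720544 ] [-1.79967229e+02  7.15552475e-02  1.50031118e+01]
```

```bash
python3 -m pendant '[0,0,0,0,0,0,-0.5,0,0,0,0,0,0,0,0,0,0,0,0,0,0.4,0,0,0,0,0,0,0.5,0,0,0,0,0,0,0.5,0,0,-0.02,0,0,0,0.5,0,0,-0.05,0,0,0,0.5,0,0,-0.09,0,0,0,0.5,0,0,-0.13,0,0,0,0.5,-0.06,0,-0.15,0,0,0,0.5,-0.1,0.05,-0.15,0,0,0,0.5]';  python3 -c "
from h import *
print(rel(.42,.1,.25,60),state()['wrist_force'])"
```

```text
time: 13.45
eef_pos: [0.4553, -0.1631, 0.2241]
tool_rot: [180.0, -0.2, 15.2]
wrist_force: [1.0, -0.4, -0.7]
finger_gap: 0.0645
grip_force: 0.0
[0.0352, -0.2631, -0.0258, 0.021, -0.038, -8.951] [ 1.04838385 -0.40811501 -0.72827696]
```

```bash
python3 -m pendant '[0.01,-0.05,-0.02,0,0,-1,0.5,0.03,-0.1,-0.03,0,0,-2,0.5,0.05,-0.15,-0.03,0,0,-3,0.5,0.06,-0.2,-0.03,0,0,-4,0.5,0.06,-0.25,-0.03,0,0,-5,0.5,0.07,-0.3,-0.03,0,0,-6,0.5,0.08,-0.35,-0.03,0,0,-7,0.5,0.08,-0.4,-0.03,0,0,-8,0.5,0.08,-0.4,-0.03,0,0,-8,0.5]';  python3 -c "
from h import *
f=[cams.grab_frame(n)[:,:,::-1] for n in ('top','scene')]
g=lambda im,u,v:cv2.resize(im[v:v+100,u:u+100],None,fx=4,fy=4,interpolation=cv2.INTER_CUBIC)
cv2.imwrite('pics/g1.png',np.vstack([np.hstack([g(f[0],287,190),g(f[1],272,190)])]+[np.hstack([cv2.resize(i[60:],(400,200)) for i in f])]))"
```

```text
time: 14.35
eef_pos: [0.4275, 0.2467, 0.2514]
tool_rot: [-179.8, -0.1, 55.3]
wrist_force: [-0.1, -0.7, -0.5]
finger_gap: 0.0637
grip_force: 0.0
```

View pics/g1.png

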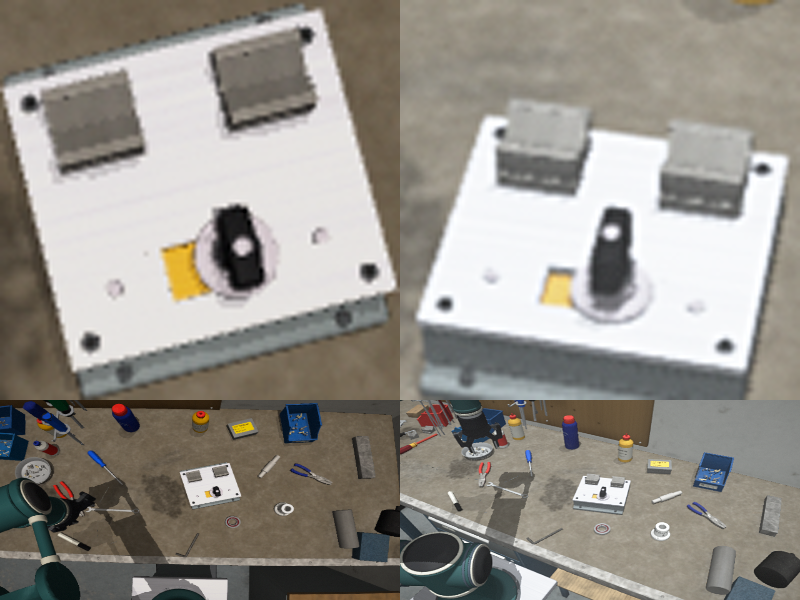

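The picture shows the wing across the window with the dot at top (347.4,251.4) and scene (324.6,247.9). The collar sits on the plate, and the spanner, bearing and shaft have not moved. I'll check the wing height, then hand in.

```bash
python3 -c "
from h import *
for z in(.089,.097,.103): print(z,(onz(C['top'],[347.0,251.0],z)-onz(C['scene'],[324.4,247.6],z))[:2]*1e3)
s=state();print(s['joint_vel'],s['time'])
robot.close_job()"
```

```text
0.089 [-1.87736523  0.03995013]
0.097 [3.63570142 3.89445552]
0.103 [7.7705014  6.78533457]
[-3.03917535 -0.62228283  0.82119875 -1.66253924  0.55596736 -1.4345656 ] 14.45
the job is handed in; nothing more can be done
```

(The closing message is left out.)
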